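Hang a spoon and a strainer on the balance rack

ROBOT

A 6-joint arm with a two-finger parallel gripper is mounted at the origin on the work surface. World frame = base frame: x ahead of the robot, y to its left, z up, the work surface at z = 0. Lengths are in m, angles in rad, forces in N, time in s.
With the tool pointing down it reaches from about 0.35 to 0.975 m from the base axis. Payload 4.9 kg.
Tool frame: the origin (TCP) lies on the centre line of the jaws, within the pads' length; the fingertips stand ctrl.nose_length ahead of it and the grasp point (between the pads) lies 2 mm behind it (ctrl.nose_length is the distance from the TCP to the fingertips, in m); z points along the fingers, y is the direction in which the jaws open and shut (so a half turn about z gives the same grasp; the last joint's range is limited). The gripper opens to 85 mm and grips with 20 to 120 N. Pads are 22 mm wide; open, the fingers measure 114 mm over their backs; the gripper's body (76 mm by 85 mm) begins 54 mm behind the grasp point. The pads swing forward as they close: fully open they stand 13 mm farther back than shut.
Start: joints at [-1.368, 0.053, 1.613, -0, 1.476, -0.119], TCP at [0.198, -0.593, 0.248] pointing down, gripper open.
Joint ranges: [-3.01, 3.01], [-1.01, 2.22], [0.06, 2.58], [-1.02, 4.17], [0.09, 2.62], [-3.14, 3.14]. Speed limits (rad/s): [2.57, 2.57, 3.14, 3.14, 3.14, 3.14].

INTERFACE

Orientations are given as a rotation vector (axis times angle).
In Python, from station import sensors, get_image, order, ctrl gives the robot as it stands.
- The arm moves only by the tool move_arm, never from a script. Its argument "increments" is a list of rows, each a list of 5 numbers: the shift along the tool's x, y, z in cm, then the turn about the tool's z in degrees, then the finger opening in cm, from 0 to 8.54. In form: [[dx, dy, dz, twist, gripper], ...]. A call has 1 to 5 rows; each row is the pose to reach, as a shift and turn from the pose commanded when the call began, along the tool's axes at that moment; what a row does not reach only later rows make up. A row lasts 1/8 s, in which the tool goes at most 62.5 mm and 10.7 degrees, less where a joint would pass 70% of its speed; a pose out of reach is approached as far as the arm can. A call with a gripper value outside its range is refused whole. The fingers move at their own pace and stop on an object; "newtons" is the grip in N (left out, the last holds). Time passes only in rows, so rows that repeat a pose let the fingers close. It gives the time, the measured TCP pose, the force and the opening at its end, in the units of the state.
- sensors.get_obs(): the state, without advancing time (a new reading comes with each control period).
- get_image(name): name is "scene" or "top" or "wrist"; returns a dict with "image" (384x512x3 uint8, red, green, blue), "K" (3x3 intrinsics, pixels), "R" (3x3) and "t" (3): a world point X has camera coordinates R X + t. Camera axes: x right, y down, z forward; pixel columns grow to the right and rows downward; lengths in m; the calibration is good to about 2 mm. A picture is of the moment at which its call begins. There is no depth.
- order.finish_job(): hands the job in, once; it reports no verdict.
The state is a dict: "t": time; "q": joint angles; "dq": joint speeds; "effort": joint torques, N m; "tool_pos": TCP position; "tool_rot": TCP orientation; "contact_force": force on the tool from outside, world axes, zero at the start; "wrist_torque": the same for the moment, N m; "opening": finger opening in m.
Only numpy, scipy, OpenCV 4.12 (cv2) and the standard library are available. Lean on these libraries where they do the work, as an engineer would, in place of code of your own. Each camera call takes 0.05 s, during which the arm holds its last target.

TASK

Take the steel spoon off the peg board and hang it on the left side of the pivoting bar, then hang the tea strainer on the right side so that the bar comes back level (left and right as the robot sees them). Each hook's cross rod must drop into the notch of the wooden saddle on its side; the notch can be found by gently sliding the hook outward along the saddle until it comes up against the end block. Never press or knock a hanging thing hard against the bar or saddles, and leave the other things alone.

Things in the scene. Friction and masses are not known exactly. Their poses are not given: they have to be found in the camera images.
- bar: flat steel bar 330 long, 8 thick, 16 high, carrying two wooden saddles. Origin at its pivot (140 up), mid-bar; y along the bar to the robot's left, z up, x (pivot axis) away from the robot. Tips 0.08 rad either way to a hard stop; springs weakly to level (2.6 N m/rad), damped (0.3 N m s/rad). One hung thing tips it to the stop. The stand's post is behind (+x) its middle, 26 above the pivot.
- run_left (a point): point of the bar 75 left of the pivot, on top of the left saddle's flat run (14 above the pivot line): a safe place to land. Saddle 8 thick like the bar. Going outward: the run (always covers 56 to 97 from the pivot), a notch 11 wide, 6 deep (floor = bar top, 8 above the pivot line), an end block 50 long, 10 above the run. Not shifted by gentle forces.
- run_right (a point): the same on the right saddle, 75 right of the pivot, the saddle mirrored. On either side the notch's centre lies anywhere from 103 to 135 from the pivot, different on each side and each time, and is not measured.
- spoon_grip (a point): centre of the dark wooden grip (14 x 14 x 40 high) on top of the steel spoon's hook. z up, y along the dowel or bar it hangs on. Round spoon bowl (40 wide) in front (-x), counterweight behind; the whole reaches 24 forward, 18 back, 85 below the cross rod. About 250 g.
- spoon_hook (a point): middle of the spoon's cross rod, 44 below spoon_grip: square steel along x, 20 long, 8 x 8, with a flat strap leg (16 wide) going down 38 at either end: an upside-down U, open below, 13 wide inside, that fits over bar or dowel. This rod rests on the dowel, and in the notch (its centre then 12 above the pivot line in the bar's frame).
- strainer_grip (a point): centre of the same kind of wooden grip (14 x 14 x 40 high) on the aluminium tea strainer's hook. Round strainer cup (46 wide, 30 high) in front (-x), counterweight behind; the whole reaches 60 forward, 18 back, 72 below the cross rod. About 250 g.
- strainer_hook (a point): middle of the strainer's cross rod, 44 below strainer_grip; hook as on the spoon.
- board: wooden peg board 260 long (own x), 135 high, 18 thick, standing on the ledge; origin under its middle. Two dowels (8 diameter, 60 long plus an end disc 14 across) stick out to own +y at x = -60 and +60, 120 up; the spoon hangs on one and the strainer on the other (either way round), rod 128 up. To take a thing off, lift it straight up at least 95 before moving sideways.
- shaker: plastic spice shaker, 44 across, 90 high, a bystander; origin at its foot
- egg_cup: white ceramic egg cup, 48 across, 60 high, a bystander; origin at its foot
- mug: ceramic mug, 76 across, 85 high, a bystander; origin at its foot
- bowl: ceramic bowl, 120 across, 50 high, a bystander; origin at its foot
- jar: glass jar, 64 across, 70 high, a bystander; origin at its foot
Mind the look-alikes: they are no part of the job. Leave any purple look-alike of the part that bears strainer_grip alone.

How it is judged:
On the way, in this order (a step that is already met when the one before it is completed fails the run):
1. the spoon hangs released with its rod in the notch of the left saddle, the strainer not yet hung (z of spoon_hook in the frame of bar between 0.008 and 0.015 m and y of spoon_hook in the frame of bar between 0.098 and 0.14 m and contact force between the fingers and spoon below 0.05 N and contact force between strainer and bar below 0.05 N), for 0.2 s.
2. the strainer hangs released with its rod in the notch of the right saddle (z of strainer_hook in the frame of bar between 0.008 and 0.015 m and y of strainer_hook in the frame of bar between -0.14 and -0.098 m and contact force between the fingers and strainer below 0.05 N), for 0.2 s.
At the end, for the whole second after the job is handed in: Spoon rod in the left notch and strainer rod in the right notch (rod centre 8 to 15 mm above the pivot line and 98 to 140 mm from the pivot, in the bar's frame), the bar level within 0.055 rad, both things hanging at rest (slower than 0.05 m/s) (z of spoon_hook in the frame of bar between 0.008 and 0.015 m and y of spoon_hook in the frame of bar between 0.098 and 0.14 m and z of strainer_hook in the frame of bar between 0.008 and 0.015 m and y of strainer_hook in the frame of bar between -0.14 and -0.098 m and angle between bar's own z axis and vertical below 0.055 rad and linear speed of each of spoon, strainer below 0.05 m/s); the robot touches nothing.
It fails at once if a hanging thing is pressed or knocked against the bar or a saddle with more than 12 N (contact force between any of spoon, strainer and bar above 12 N).
It fails at once if the spoon or the strainer is dropped (height (world z) of any of spoon_hook, strainer_hook below 0.08 m).
It fails at once if a bystander is moved by more than 30 mm (distance of any of shaker, egg_cup, mug, bowl, jar from where it was at the start of the episode above 0.03 m).
It also fails if it takes over 72 s, if anything falls off the work surface, if the arm or the gripper's body presses on something with over 40 N, if the wrist force passes 120 N, or if a joint passes its speed limit or range.

## Working session

There is one attempt and no reset: what is moved stays moved. The work goes in short steps, Python scripts to look and compute and a tool call to move; the robot and the scene stay as the last step left them, time stands still between calls to the robot, and variables do not carry over. Pictures are saved under pics/ and viewed, and the job is handed in when it is done.

Besides the shell and the picture viewer there is one more tool, called after "Emit:" by a JSON object that holds its "api" and its "payload". move_arm: Moves the arm, as the interface text tells. Its arguments: {"type":"object","properties":{"increments":{"type":"array"},"newtons":{"type":"number"}},"required":["increments"]}

```bash
ls; mkdir -p pics; cat > h.py <<'E'
import numpy as np, cv2
from station import sensors, get_image, order, ctrl
def shot(n,f):
    d=get_image(n); cv2.imwrite('pics/'+f,cv2.cvtColor(d['image'],cv2.COLOR_RGB2BGR)); np.savez('pics/'+f[:-4]+'.npz',**{k:np.array(d[k]) for k in('image','K','R','t')}); return d
def ray(d,u,v):
    c=-d['R'].T@d['t']; r=d['R'].T@np.linalg.inv(d['K'])@np.array([u,v,1.]); return c,r/np.linalg.norm(r)
def plane(d,u,v,z):
    c,r=ray(d,u,v); return c+r*(z-c[2])/r[2]
def tri(*a):
    A=0;b=0
    for d,u,v in a:
        c,r=ray(d,u,v);P=np.eye(3)-np.outer(r,r);A=A+P;b=b+P@c
    X=np.linalg.solve(A,b); return X,[np.linalg.norm(np.cross(X-ray(d,u,v)[0],ray(d,u,v)[1])) for d,u,v in a]
def proj(d,X):
    p=d['K']@(d['R']@X+d['t']); return p[:2]/p[2]
def load(f): return dict(np.load('pics/'+f+'.npz'))
E
python3 - <<'E'
from h import *
for n in('scene','top','wrist'):
    d=shot(n,n+'0.png'); print(n,-d['R'].T@d['t'],d['R'][2],d['K'][0,0])
print(ctrl.nose_length,sensors.get_obs())
E
```

```text
pics
scene [1.11367691 0.06116494 0.78486213] [-0.65243923 -0.01276383 -0.75773355] 353.62322471970543
top [0.42611107 0.02155566 1.16937791] [ 0.10280055  0.01367409 -0.994608  ] 414.83566556134315
wrist [ 0.271679   -0.56824169  0.37348031] [-0.28483401 -0.09238576 -0.95411449] 268.73446854863016
0.017 {'t': 0.15, 'q': array([-1.36799642e+00,  5.32346902e-02,  1.61399997e+00, -2.91386332e-05,
        1.47601002e+00, -1.18991582e-01]), 'dq': array([ 6.07249068e-05, -2.28845508e-03, -4.71168468e-03,  1.78512615e-04,
       -1.18920642e-03, -1.43871388e-03]), 'effort': array([ 3.93179635e-04, -3.94240379e+01, -3.70722198e+01, -1.16078827e-04,
        4.62522628e-03,  2.96850851e-05]), 'tool_pos': array([ 0.19756913, -0.59245466,  0.24731437]), 'tool_rot': array([-3.09938765e+00, -5.03030905e-01,  1.54149970e-04]), 'contact_force': array([ 0.2496523 ,  0.09369154, -0.19934695]), 'wrist_torque': array([ 0.02163533,  0.06160297, -0.00283031]), 'opening': 0.0855639090558397}
```

View pics/scene0.png

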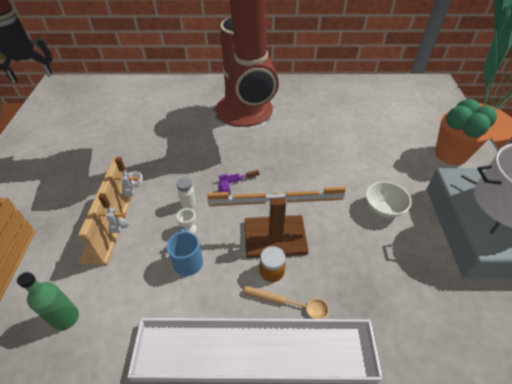

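View pics/top0.png

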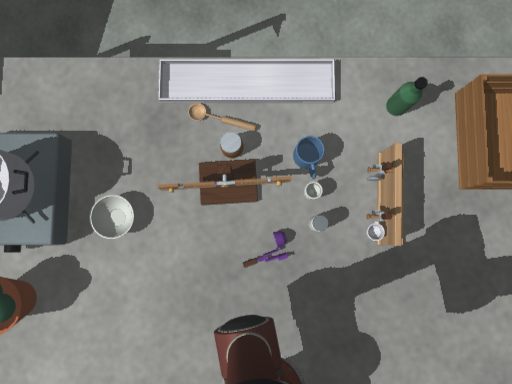

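View pics/wrist0.png

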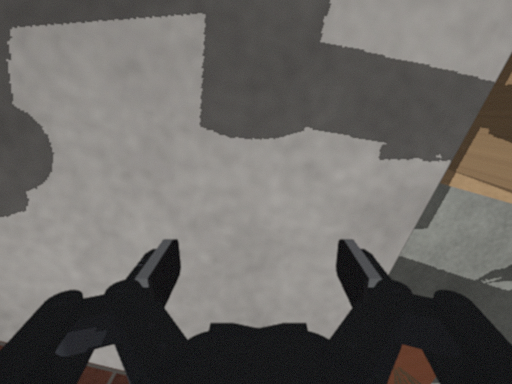

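The scene view has the robot at the far end. The top view has +x up and +y left. The board with both hung things is at top (390,195), the bar at (225,183), and the purple look-alike lies at (270,250).

```bash
python3 - <<'E'
from h import *
def crop(f,x0,y0,x1,y1,s,o):
    im=cv2.imread(f'pics/{f}.png')[y0:y1,x0:x1]; cv2.imwrite(f'pics/{o}.png',cv2.resize(im,None,fx=s,fy=s,interpolation=cv2.INTER_CUBIC))
crop('top0',340,130,420,260,4.5,'c1')
crop('scene0',70,140,150,270,4.5,'c2')
crop('top0',150,150,300,220,5,'c3')
crop('scene0',200,160,355,290,5,'c4')
a=cv2.imread('pics/c1.png');b=cv2.imread('pics/c2.png');cv2.imwrite('pics/c12.png',np.hstack([a,b]))
E
```

```text
(no output)
```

View pics/c12.png

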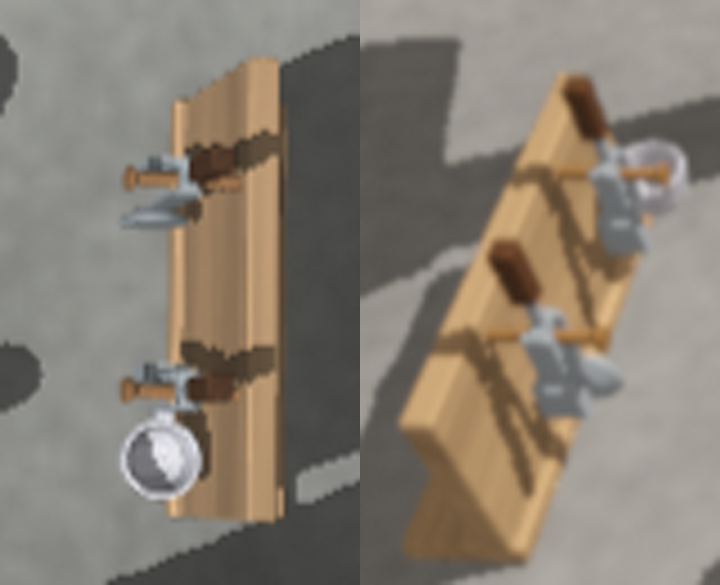

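View pics/c3.png

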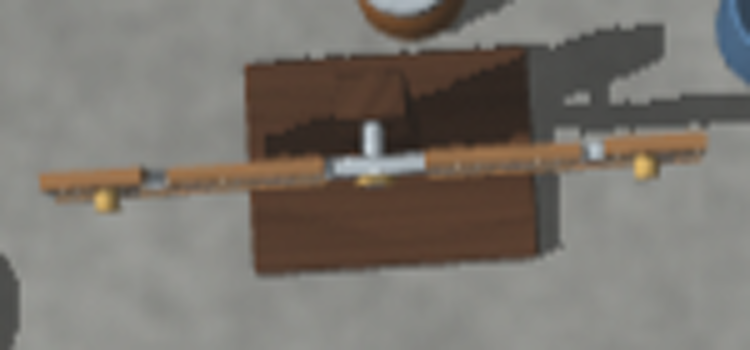

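View pics/c4.png

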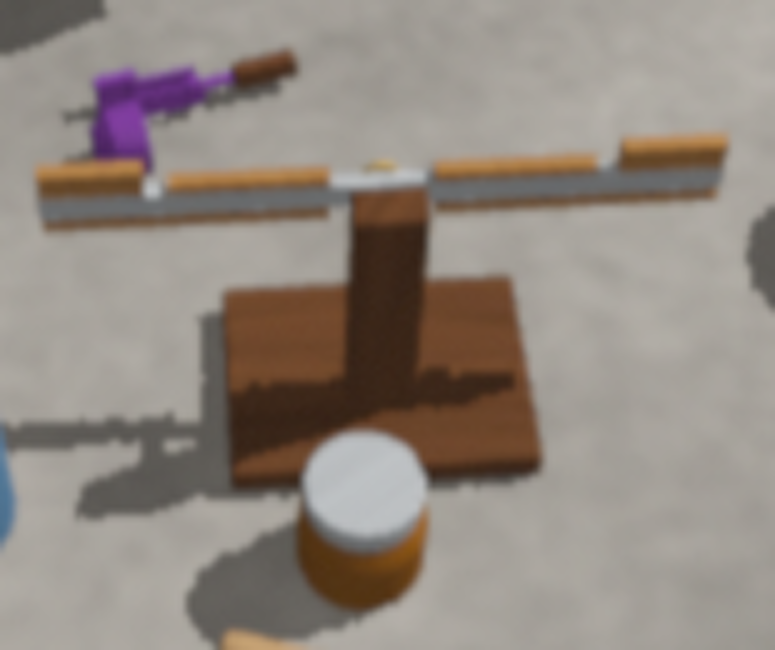

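The spoon hangs on the far-x dowel and the strainer on the near-x one. Both notches show: left at top (180.6,185.6), right at top (268.8,180). I'll measure coarsely first.

```bash
python3 - <<'E'
from h import *
t=load('top0');s=load('scene0')
T=lambda x,y:(t,340+x/4.5-.5,130+y/4.5-.5); S=lambda x,y:(s,70+(x-360)/4.5-.5,140+y/4.5-.5)
T3=lambda x,y:(t,150+x/5-.5,150+y/5-.5); S4=lambda x,y:(s,200+x/5-.5,160+y/5-.5)
def p(n,*a):
    X,e=tri(*a);print(n,X.round(4),np.round(e,4))
p('spoon grip',T(215,162),S(515,273)); p('strainer grip',T(213,388),S(584,107))
p('dowel spoon disc',T(130,180),S(603,337)); p('dowel str disc',T(130,390),S(662,173))
p('left notch',T3(153,178),S4(608,160)); p('right notch',T3(594,150),S4(153,187))
p('pivot',T3(378,163),S4(380,178)); p('Ltip',T3(42,180),S4(727,138)); p('Rtip',T3(706,140),S4(38,168))
p('board top +x',T(265,62),S(408,420));p('board top -x',T(265,515),S(560,75))
E
```

```text
spoon grip [ 0.5972 -0.2943  0.1749] [0.0009 0.0009]
strainer grip [ 0.4761 -0.2906  0.1746] [0.0003 0.0003]
dowel spoon disc [ 0.5963 -0.2643  0.1215] [0.0002 0.0002]
dowel str disc [ 0.4773 -0.2605  0.1233] [0.0004 0.0004]
left notch [0.5501 0.2081 0.1543] [0.0011 0.0011]
right notch [ 0.5655 -0.0092  0.1511] [0.0005 0.0005]
pivot [0.5587 0.0982 0.1503] [0.0001 0.0001]
Ltip [0.5475 0.2614 0.167 ] [0.0002 0.0002]
Rtip [ 0.5683 -0.0625  0.1676] [0.0002 0.0002]
board top +x [ 0.6614 -0.3386  0.1374] [0.0018 0.0018]
board top -x [ 0.4093 -0.3314  0.1369] [0.0022 0.0022]
```

```bash
cat >> h.py <<'E'
from scipy.spatial.transform import Rotation as Ro
def go(x,y,z,yaw=None):
    o=sensors.get_obs();R=Ro.from_rotvec(o['tool_rot']).as_matrix()
    yw=np.degrees(np.arctan2(R[1,0],R[0,0])); d=R.T@(np.array([x,y,z])-o['tool_pos'])*100
    print('t',o['t'],'yaw',yw.round(2),'pos',o['tool_pos'].round(4),'F',o['contact_force'].round(2),'inc cm',d.round(2),'twist',None if yaw is None else round(yw-yaw,2))
E
python3 - <<'E'
from h import *
go(.597,-.294,.26,-1.7)
E
```

```text
t 0.15 yaw 18.44 pos [ 0.1976 -0.5925  0.2473] F [ 0.25  0.09 -0.2 ] inc cm [ 47.33 -15.68  -1.23] twist 20.14
```

Emit:
{"api": "move_arm", "payload": {"increments": [[6, -2, -1.2, 5, 8], [12, -4, -1.2, 10, 8], [18, -6, -1.2, 20.1, 7], [24, -8, -1.2, 20.1, 6], [30, -10, -1.2, 20.1, 5]]}}

```text
t: 0.78
tool_pos: [0.4471, -0.4052, 0.2601]
tool_rot: [-3.141, 0.046, 0.0]
contact_force: [-0.2, -0.4, 0.7]
opening: 0.0498
```

```bash
python3 - <<'E'
from h import *
go(.597,-.294,.26,-1.7)
E
```

```text
t 0.775 yaw -1.67 pos [ 0.4471 -0.4052  0.2601] F [-0.22 -0.38  0.69] inc cm [ 1.466e+01 -1.156e+01  1.000e-02] twist 0.03
```

Emit:
{"api": "move_arm", "payload": {"increments": [[4.9, -3.9, 0, 0, 4.5], [9.8, -7.8, 0, 0, 4.5], [14.6, -11.5, 0, 0, 4.5], [14.6, -11.5, 0, 0, 4.5]]}}

```text
t: 1.27
tool_pos: [0.5976, -0.2928, 0.2594]
tool_rot: [-3.14, 0.037, 0.001]
contact_force: [-0.8, -0.3, 0.1]
opening: 0.0448
```

```bash
python3 - <<'E'
from h import *
go(.597,-.294,.172,-1.7)
shot('wrist','w1.png');t=shot('top','t1.png');s=shot('scene','s1.png')
a=[cv2.resize(cv2.imread(f'pics/{f}.png')[y:y+100,x:x+100],(400,400),interpolation=cv2.INTER_CUBIC) for f,x,y in(('t1',340,120),('s1',70,140))]
cv2.imwrite('pics/c5.png',np.hstack(a))
E
```

```text
t 1.275 yaw -1.35 pos [ 0.5976 -0.2928  0.2594] F [-0.77 -0.27  0.08] inc cm [-0.05  0.13  8.74] twist 0.35
```

View pics/w1.png

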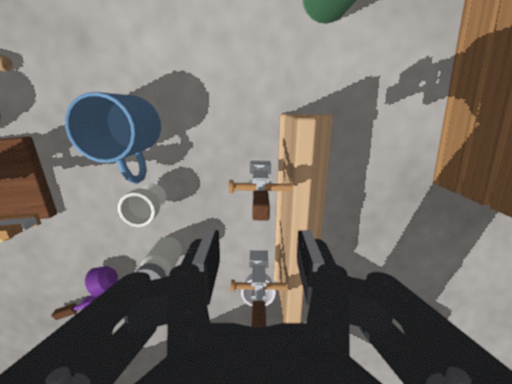

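View pics/c5.png

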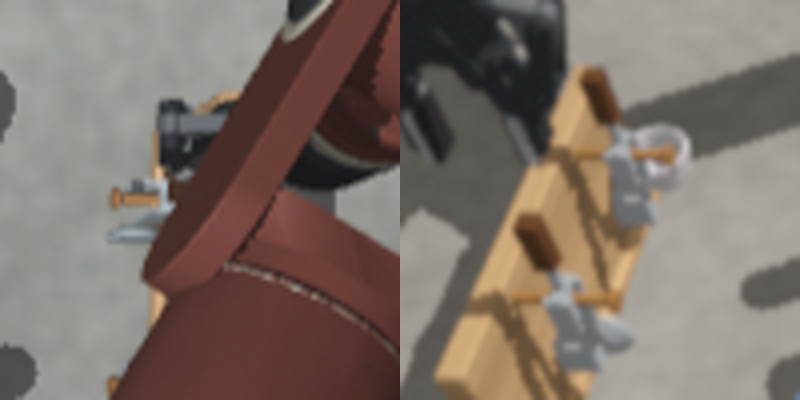

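```bash
python3 - <<'E'
from h import *
w=load('w1');s=load('s1')
print(-w['R'].T@w['t'])
for n,X in dict(sp=[.5972,-.2943,.1749],st=[.4761,-.2906,.1746],sdisc=[.5963,-.2643,.1215],tcp=[.5976,-.2928,.2594]).items(): print(n,proj(w,np.array(X)),proj(s,np.array(X)))
im=w['image'];cv2.imwrite('pics/c6.png',cv2.resize(cv2.cvtColor(im,4)[140:340,200:340],None,fx=4,fy=3*4/3))
E
```

```text
[ 0.67557733 -0.29456253  0.38565385]
sp [260.18121959 204.4975013 ] [103.54808354 200.16060043]
st [259.05254724 321.36381511] [119.18561298 163.27477378]
sdisc [230.64702702 187.82249855] [123.59839274 214.39566983]
tcp [258.4293119  258.94518355] [ 90.74968627 174.1454142 ]
```

View pics/c6.png

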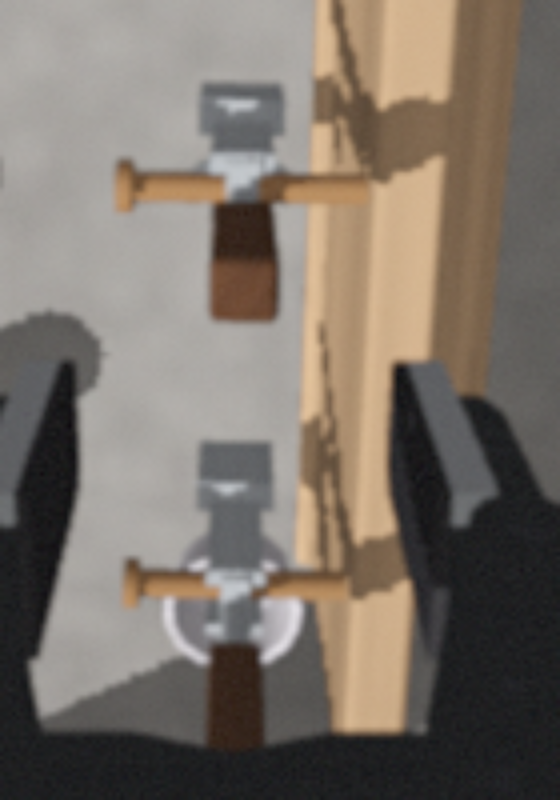

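```bash
python3 - <<'E'
from h import *
w=load('w1');s=load('s1')
print(tri((w,260.6,212),(s,102,195.5)))
print(plane(w,260.6,212,.192),plane(w,260.4,202,.172))
E
```

```text
(array([ 0.59541652, -0.29419686,  0.18834683]), [np.float64(0.0005359796161391314), np.float64(0.0005359796161392017)])
[ 0.59736001 -0.29451247  0.192     ] [ 0.59836418 -0.29452944  0.172     ]
```

Emit:
{"api": "move_arm", "payload": {"increments": [[0, 0.1, 3, 0.2, 4.5], [0, 0.1, 6, 0.2, 4.5], [0, 0.1, 8.7, 0.2, 4.5], [0, 0.1, 8.7, 0.2, 4.5]], "newtons": 40}}

```text
t: 1.92
tool_pos: [0.5924, -0.2973, 0.1701]
tool_rot: [-3.138, 0.055, 0.008]
contact_force: [-0.2, 0.1, 0.1]
opening: 0.0451
```

Emit:
{"api": "move_arm", "payload": {"increments": [[0, 0, 0, 0, 2.5], [0, 0, 0, 0, 1], [0, 0, 0, 0, 1], [0, 0, 0, 0, 1], [0, 0, 0, 0, 1]], "newtons": 40}}

```text
t: 2.55
tool_pos: [0.5959, -0.2979, 0.1757]
tool_rot: [3.139, -0.051, 0.004]
contact_force: [-0.9, -0.8, 6.4]
opening: 0.0137
```

```bash
python3 - <<'E'
from h import *
go(.597,-.2945,.34,-1.7); print(sensors.get_obs()['opening'])
E
```

```text
t 2.55 yaw -1.86 pos [ 0.5959 -0.2979  0.1757] F [-0.89 -0.78  6.45] inc cm [  0.14  -0.3  -16.44] twist -0.16
0.01368498899026607
```

Emit:
{"api": "move_arm", "payload": {"increments": [[0, 0, -1, 0, 1], [0, 0, -3, 0, 1], [0, 0, -6, 0, 1], [0, 0, -10, 0, 1], [0, 0, -13, 0, 1]]}}

```text
t: 3.18
tool_pos: [0.5954, -0.297, 0.3063]
tool_rot: [3.14, -0.051, 0.003]
contact_force: [0.5, -0.7, -3.3]
opening: 0.0132
```

Emit:
{"api": "move_arm", "payload": {"increments": [[0, 0, -3.4, 0, 1], [0, 0, -3.4, 0, 1]]}}

```text
t: 3.42
tool_pos: [0.5962, -0.2976, 0.3424]
tool_rot: [3.137, -0.051, 0.011]
contact_force: [-0.4, 0.4, -1.8]
opening: 0.0132
```

```bash
python3 - <<'E'
from h import *
go(.597,-.2945,.34,-1.7); print(sensors.get_obs()['opening'])
shot('wrist','w2.png')
shot('scene','s2.png')
go(.558-.075*.064,.0995+.075,.34,3.7)
E
```

```text
t 3.425 yaw -1.85 pos [ 0.5962 -0.2976  0.3424] F [-0.37  0.36 -1.81] inc cm [ 0.06 -0.32  0.24] twist -0.15
0.01316650373331657
t 3.525 yaw -1.86 pos [ 0.5949 -0.2968  0.3368] F [ 0.18  0.69 -3.73] inc cm [ -5.7  -46.97  -0.3 ] twist -5.56
```

View pics/w2.png

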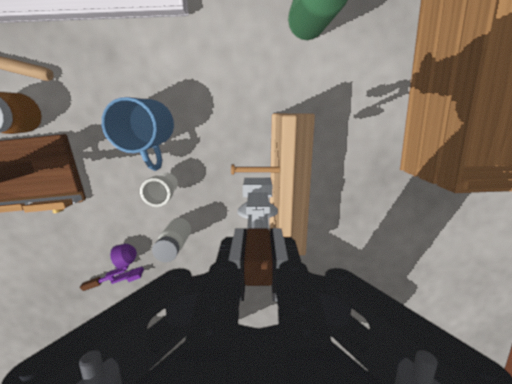

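View pics/s2.png

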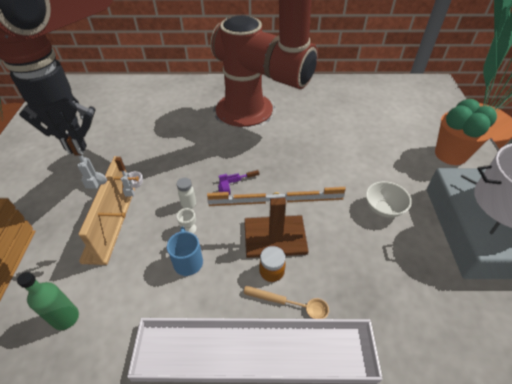

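Emit:
{"api": "move_arm", "payload": {"increments": [[-0.5, -4, 0, -2, 1], [-1.2, -10, 0, -5.6, 1], [-2, -16, 0, -5.6, 1], [-2.7, -22, 0, -5.6, 1], [-3.4, -28, 0, -5.6, 1]]}}

```text
t: 4.15
tool_pos: [0.5689, -0.0141, 0.3343]
tool_rot: [-3.139, -0.102, 0.006]
contact_force: [0.5, -0.1, -1.6]
opening: 0.0131
```

```bash
python3 - <<'E'
from h import *
go(.558-.075*.064,.0995+.075,.34,3.7)
E
```

```text
t 4.15 yaw 3.72 pos [ 0.5689 -0.0141  0.3343] F [ 0.5  -0.15 -1.59] inc cm [ -0.34 -18.92  -0.55] twist 0.02
```

Emit:
{"api": "move_arm", "payload": {"increments": [[-0.2, -6, 0, 0, 1], [-0.3, -12, 0, 0, 1], [-0.3, -17, 0, 0, 1], [-0.3, -18.9, 0, 0, 1], [-0.3, -18.9, 0, 0, 1]]}}

```text
t: 4.78
tool_pos: [0.5542, 0.1729, 0.3352]
tool_rot: [3.139, 0.105, -0.005]
contact_force: [0.4, -0.9, -3.1]
opening: 0.0135
```

```bash
python3 - <<'E'
from h import *
go(.558-.075*.064,.0995+.075,.34,3.7)
shot('wrist','w3.png');shot('scene','s3.png');shot('top','t3.png')
go(.558-.075*.064,.0995+.075,.34,3.7)
a=[cv2.resize(cv2.imread(f'pics/{f}.png')[y:y+100,x:x+100],(400,400),interpolation=cv2.INTER_CUBIC) for f,x,y in(('t3',150,130),('s3',260,110))]
cv2.imwrite('pics/c7.png',np.hstack(a))
E
```

```text
t 4.775 yaw 3.84 pos [0.5542 0.1729 0.3352] F [ 0.43 -0.91 -3.13] inc cm [-0.09 -0.16 -0.48] twist 0.14
t 4.925 yaw 3.65 pos [0.555  0.171  0.3365] F [ 1.38 -0.05 -1.59] inc cm [-0.16 -0.36 -0.35] twist -0.05
```

View pics/w3.png

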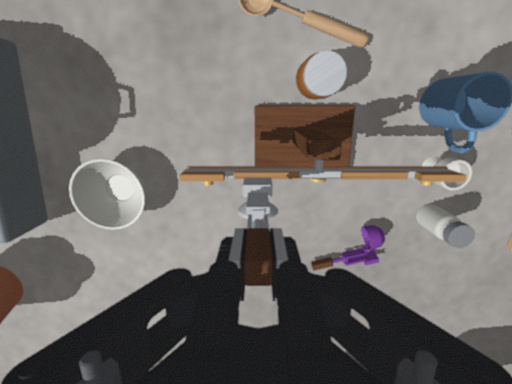

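View pics/c7.png

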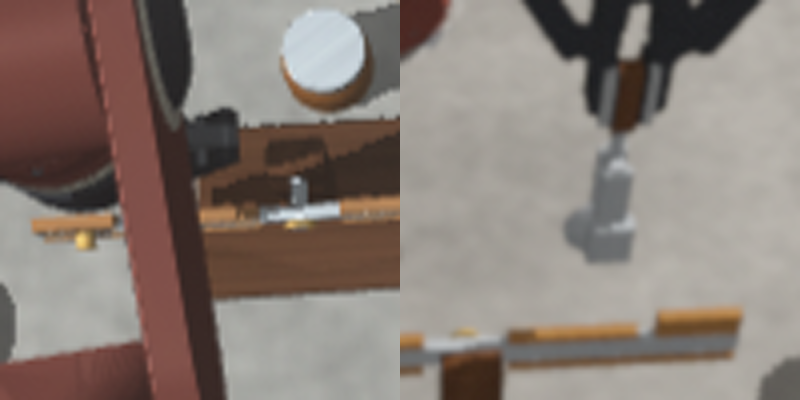

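View pics/s3.png

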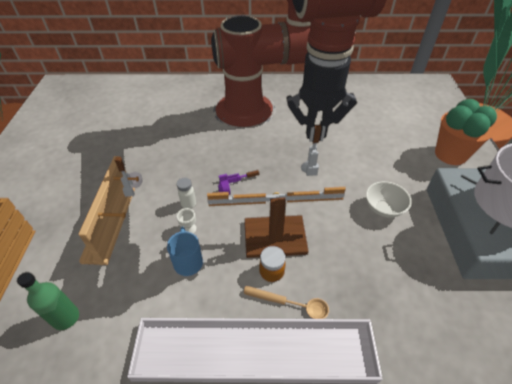

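```bash
python3 - <<'E'
from h import *
for f,x,y in(('w3',215,165),('s3',290,120)):
    im=cv2.imread(f'pics/{f}.png')[y:y+75,x:x+80]; cv2.imwrite(f'pics/z{f}.png',cv2.resize(im,None,fx=5,fy=5,interpolation=cv2.INTER_CUBIC))
cv2.imwrite('pics/z3.png',np.hstack([cv2.imread('pics/zw3.png'),cv2.imread('pics/zs3.png')]))
E
```

```text
(no output)
```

View pics/z3.png

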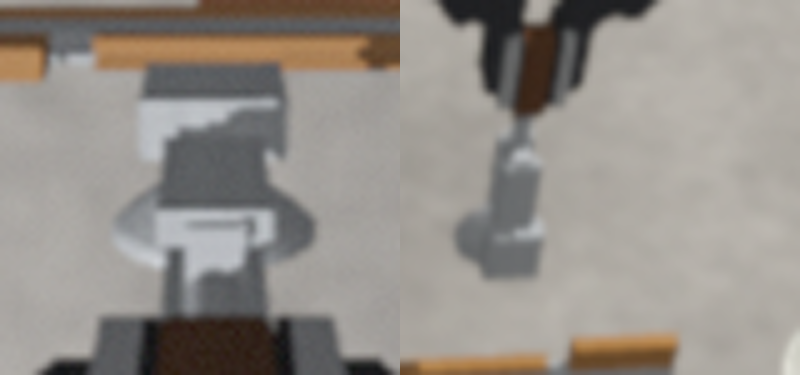

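```bash
python3 - <<'E'
from h import *
w=load('w3');s=load('s3')
print(tri((w,257.5,206.1),(s,312.5,149.7)))
# bottom of counterweight +x bottom edge  wrist: (212,65) ; scene (512,277)
print(tri((w,215+211/5-.5,165+98/5-.5),(s,290+114/5-.5,120+233/5-.5)))
for n,u,v,z in(('notchL',230.2,176.5,.148),('pivotish',320,172,.148)): print(n,plane(w,u,v,z))
E
```

```text
(array([0.57066243, 0.17103702, 0.30269038]), [np.float64(0.0036870167178788007), np.float64(0.003687016717878855)])
(array([0.57339466, 0.17353354, 0.26000234]), [np.float64(0.0018635280965709643), np.float64(0.0018635280965709842)])
notchL [0.54887047 0.20601928 0.148     ]
pivotish [0.56156333 0.09898371 0.148     ]
```

```bash
python3 - <<'E'
from h import *
go(.5525,.1745,.255,3.7)
E
```

```text
t 4.925 yaw 3.65 pos [0.555  0.171  0.3365] F [ 1.38 -0.05 -1.59] inc cm [-0.22 -0.37  8.15] twist -0.05
```

Emit:
{"api": "move_arm", "payload": {"increments": [[-0.1, -0.1, 2, 0, 1], [-0.1, -0.1, 4.5, 0, 1], [-0.1, -0.1, 7, 0, 1], [-0.1, -0.1, 8.1, 0, 1], [-0.1, -0.1, 8.1, 0, 1]]}}

```text
t: 5.55
tool_pos: [0.5532, 0.1726, 0.2547]
tool_rot: [3.14, 0.101, -0.004]
contact_force: [-1.2, -0.2, -2.3]
opening: 0.0134
```

```bash
python3 - <<'E'
from h import *
go(.5525,.1745,.255,3.7)
shot('wrist','w4.png');shot('scene','s4.png');shot('top','t4.png')
go(.5525,.1745,.255,3.7)
def z(f,x,y):
    im=cv2.imread(f'pics/{f}.png')[y:y+120,x:x+120]; return cv2.resize(im,None,fx=3.3,fy=3.3,interpolation=cv2.INTER_CUBIC)
cv2.imwrite('pics/z4.png',np.hstack([z('w4',195,140),z('s4',270,110)]))
E
```

```text
t 5.55 yaw 3.69 pos [0.5532 0.1726 0.2547] F [-1.21 -0.21 -2.26] inc cm [-0.06 -0.19 -0.03] twist -0.01
t 5.7 yaw 3.72 pos [0.5545 0.1732 0.2577] F [-0.36  0.28 -2.59] inc cm [-0.19 -0.14  0.27] twist 0.02
```

View pics/z4.png

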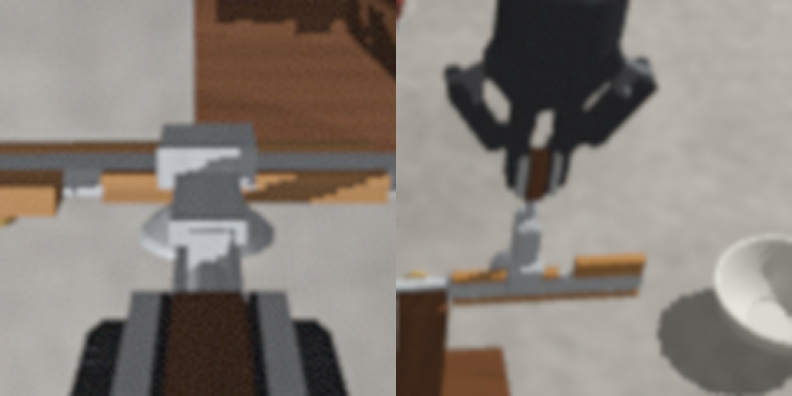

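```bash
python3 - <<'E'
from h import *
w=load('w4');s=load('s4')
for zz in(.210,.2135,.217): print('leg top',plane(w,195+209/3.3-.5,140+221/3.3-.5,zz))
print(tri((w,195+209/3.3-.5,140+221/3.3-.5),(s,270+(529-396)/3.3-.5,110+215/3.3-.5)))
# run top edges (left portion x=110..155 in crop): back edge v=172, front edge v~203
for v in(173,203): print('run edge',plane(w,195+130/3.3-.5,140+v/3.3-.5,.154))
for v in(187,202): print('run edge R',plane(w,195+340/3.3-.5,140+v/3.3-.5,.154))
for v in (185,192): print('blockedge',plane(w,195+58/3.3-.5,140+v/3.3-.5,.148),plane(w,195+101/3.3-.5,140+v/3.3-.5,.148))
E
```

```text
leg top [0.56620012 0.17372119 0.21      ]
leg top [0.56753634 0.17380605 0.2135    ]
leg top [0.56887255 0.17389091 0.217     ]
(array([0.5745101 , 0.17172814, 0.23467471]), [np.float64(0.0027822213488301753), np.float64(0.0027822213488301888)])
run edge [0.55721838 0.19442185 0.154     ]
run edge [0.54866344 0.1941054  0.154     ]
run edge R [0.55687244 0.13769436 0.154     ]
run edge R [0.55259463 0.13722831 0.154     ]
blockedge [0.55049171 0.21462886 0.148     ] [0.55125272 0.20274536 0.148     ]
blockedge [0.54843885 0.21460326 0.148     ] [0.54920178 0.20268977 0.148     ]
```

```bash
python3 - <<'E'
from h import *
w=load('w4');s=load('s4');w3=load('w3');s3=load('s3')
for zz in(.176,.180,.184): print('cw',plane(w,195+206/3.3-.5,140+147/3.3-.5,zz))
print(tri((w,195+206/3.3-.5,140+147/3.3-.5),(s,270+(526-396)/3.3-.5,110+263/3.3-.5)))
print('cam rel', (-w['R'].T@w['t']), 'w3',-w3['R'].T@w3['t'])
def z(f,x,y):
    im=cv2.imread(f'pics/{f}.png')[y:y+80,x:x+80]; return cv2.resize(im,None,fx=5,fy=5,interpolation=cv2.INTER_CUBIC)
cv2.imwrite('pics/z5.png',np.hstack([z('s4',285,140),z('t4',150,145)]))
E
```

```text
cw [0.57214405 0.17483014 0.176     ]
cw [0.5733015  0.17488936 0.18      ]
cw [0.57445895 0.17494857 0.184     ]
(array([0.57547508, 0.17347104, 0.18943536]), [np.float64(0.0016449793510119374), np.float64(0.001644979351011887)])
cam rel [0.63139935 0.17786172 0.38077878] w3 [0.6323993  0.17839545 0.46129753]
```

View pics/z5.png

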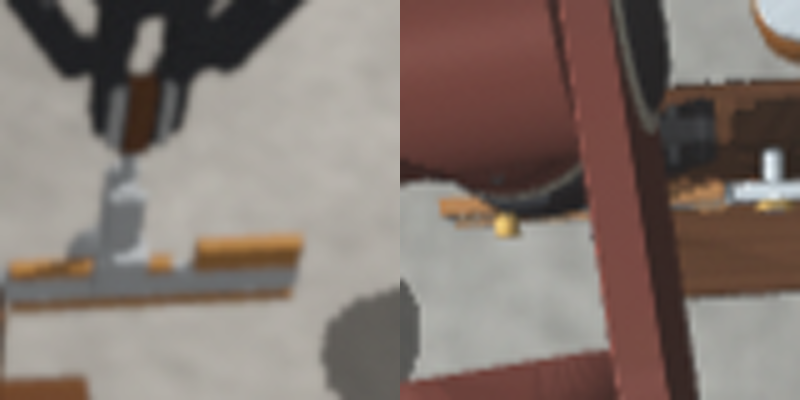

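Emit:
{"api": "move_arm", "payload": {"increments": [[-0.2, -0.1, 0, 0, 1], [-0.2, -0.1, 0.5, 0, 1], [-0.2, -0.1, 1.0, 0, 1], [-0.2, -0.1, 1.5, 0, 1], [-0.2, -0.1, 1.8, 0, 1]]}}

```text
t: 6.32
tool_pos: [0.5516, 0.1741, 0.2375]
tool_rot: [3.14, 0.102, -0.001]
contact_force: [-0.9, -0.8, -2.5]
opening: 0.0131
```

```bash
python3 - <<'E'
from h import *
go(.5525,.1745,.255,3.7)
shot('wrist','w6.png');shot('scene','s6.png')
go(.5525,.1745,.255,3.7)
def z(f,x,y):
    im=cv2.imread(f'pics/{f}.png')[y:y+80,x:x+80]; return cv2.resize(im,None,fx=5,fy=5,interpolation=cv2.INTER_CUBIC)
cv2.imwrite('pics/z6.png',np.hstack([z('w6',220,160),z('s6',285,140)]))
E
```

```text
t 6.325 yaw 3.74 pos [0.5516 0.1741 0.2375] F [-0.93 -0.76 -2.54] inc cm [ 0.1  -0.04 -1.75] twist 0.04
t 6.425 yaw 3.74 pos [0.5515 0.1741 0.2375] F [-0.41  0.47 -2.58] inc cm [ 0.1  -0.04 -1.75] twist 0.04
```

View pics/z6.png

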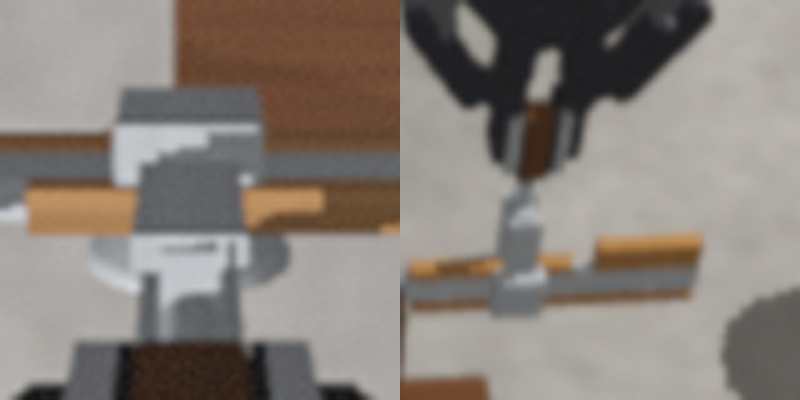

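```bash
python3 - <<'E'
from h import *
w=load('w6');s=load('s6')
P=lambda x,y,z:plane(w,220+x/5-.5,160+y/5-.5,z).round(4)
print('leg',P(190,235,.1938),P(190,235,.197),'cw',P(187,124,.163))
for x in(40,130,250,310):print('run',P(x,187,.154),P(x,234,.154))
print('notch wall',P(26,210,.154)); print('sc rod', tri((w,220+190/5-.5,160+235/5-.5),(s,285+(521-400)/5-.5,140+190/5-.5)))
print('cw',tri((w,220+187/5-.5,160+124/5-.5),(s,285+(519-400)/5-.5,140+285/5-.5)))
E
```

```text
leg [0.5649 0.1754 0.1938] [0.5661 0.1755 0.197 ] cw [0.5716 0.1764 0.163 ]
run [0.5566 0.1997 0.154 ] [0.5483 0.1995 0.154 ]
run [0.5576 0.1849 0.154 ] [0.5493 0.1845 0.154 ]
run [0.5588 0.1652 0.154 ] [0.5506 0.1645 0.154 ]
run [0.5595 0.1553 0.154 ] [0.5512 0.1546 0.154 ]
notch wall [0.5524 0.2019 0.154 ]
sc rod (array([0.5751953 , 0.17191055, 0.22562641]), [np.float64(0.004548444725197017), np.float64(0.004548444725197022)])
cw (array([0.56971936, 0.17534364, 0.15784365]), [np.float64(0.0010056519457516515), np.float64(0.0010056519457516983)])
```

Emit:
{"api": "move_arm", "payload": {"increments": [[0, 0, 0.6, 0, 1], [0, 0, 1.2, 0, 1], [0, 0, 1.8, 0, 1], [0, 0, 2.4, 0, 1], [0, 0, 2.6, 0, 1]]}}

```text
t: 7.05
tool_pos: [0.5515, 0.1741, 0.2115]
tool_rot: [3.14, 0.102, -0.002]
contact_force: [1.2, 0.0, -2.7]
opening: 0.013
```

Emit:
{"api": "move_arm", "payload": {"increments": [[0, 0, 0.2, 0, 1], [0, 0, 0.4, 0, 1], [0, 0, 0.6, 0, 1], [0, 0, 0.6, 0, 1]]}}

```text
t: 7.55
tool_pos: [0.5517, 0.1741, 0.2061]
tool_rot: [3.14, 0.103, -0.0]
contact_force: [-0.2, 0.9, -1.8]
opening: 0.0131
```

```bash
python3 - <<'E'
from h import *
go(.5525,.1745,.255,3.7)
shot('wrist','w7.png');shot('scene','s7.png')
go(.5525,.1745,.255,3.7)
def z(f,x,y):
    im=cv2.imread(f'pics/{f}.png')[y:y+80,x:x+80]; return cv2.resize(im,None,fx=5,fy=5,interpolation=cv2.INTER_CUBIC)
cv2.imwrite('pics/z7.png',np.hstack([z('w7',220,160),z('s7',285,150)]))
E
```

```text
t 7.55 yaw 3.74 pos [0.5517 0.1741 0.2061] F [-0.18  0.91 -1.77] inc cm [ 0.08 -0.03 -4.89] twist 0.04
t 7.65 yaw 3.74 pos [0.5518 0.1741 0.2064] F [-0.88  0.13 -2.6 ] inc cm [ 0.07 -0.03 -4.86] twist 0.04
```

View pics/z7.png

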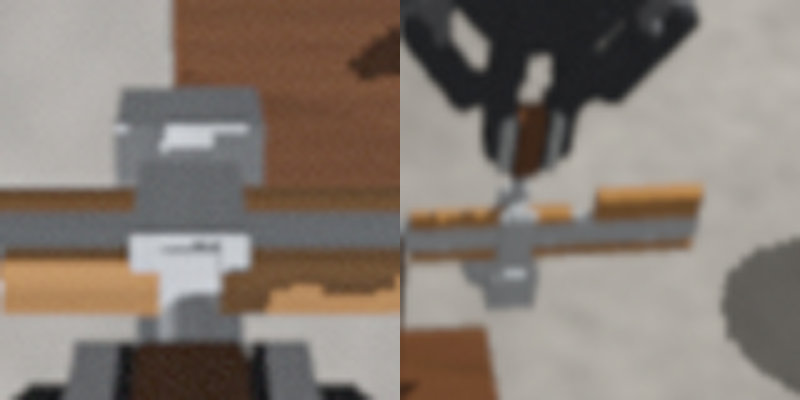

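Emit:
{"api": "move_arm", "payload": {"increments": [[0, 0, 0.1, 0, 1], [0, 0, 0.2, 0, 1], [0, 0, 0.3, 0, 1], [0, 0, 0.3, 0, 1], [0, 0, 0.3, 0, 1]]}}

```text
t: 8.28
tool_pos: [0.5519, 0.1742, 0.2035]
tool_rot: [-3.14, -0.102, -0.001]
contact_force: [0.7, 1.4, -1.7]
opening: 0.0134
```

```bash
python3 - <<'E'
from h import *
go(.5525,.1745,.255,3.7)
shot('wrist','w8.png');shot('scene','s8.png')
go(.5525,.1745,.255,3.7)
def z(f,x,y):
    im=cv2.imread(f'pics/{f}.png')[y:y+80,x:x+160]; return cv2.resize(im,None,fx=5,fy=5,interpolation=cv2.INTER_CUBIC)
cv2.imwrite('pics/z8.png',np.vstack([z('w8',180,170)[:300],z('s8',200,150)[:300]]))
E
```

```text
t 8.275 yaw 3.74 pos [0.5519 0.1742 0.2035] F [ 0.73  1.44 -1.68] inc cm [ 0.06 -0.03 -5.15] twist 0.04
t 8.375 yaw 3.74 pos [0.5519 0.1742 0.2034] F [ 0.67  1.15 -1.17] inc cm [ 0.07 -0.03 -5.16] twist 0.04
```

View pics/z8.png

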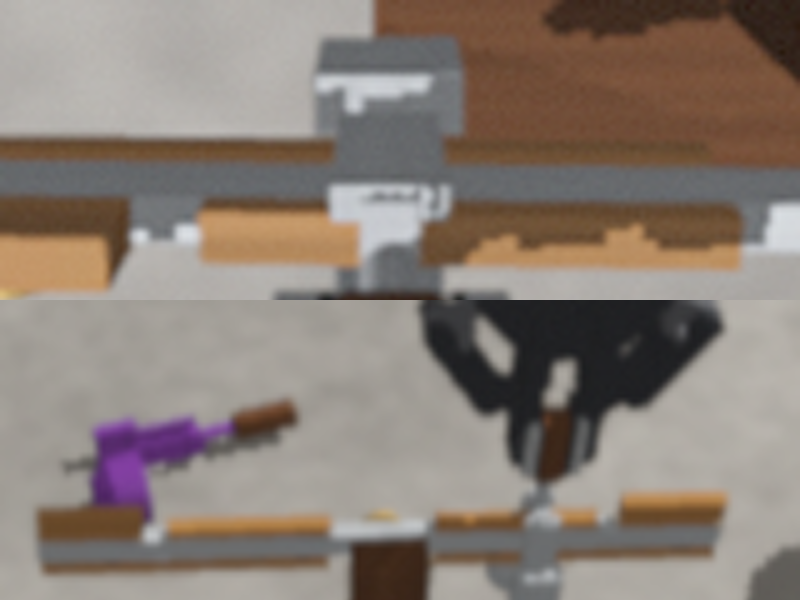

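Emit:
{"api": "move_arm", "payload": {"increments": [[0, -0.5, 0, 0, 1], [0, -1.0, 0, 0, 1], [0, -1.5, 0, 0, 1], [0, -2.0, 0, 0, 1], [0, -2.5, 0, 0, 1]]}}

```text
t: 9.0
tool_pos: [0.5501, 0.1995, 0.2032]
tool_rot: [-3.14, -0.103, 0.0]
contact_force: [0.0, -0.7, -2.6]
opening: 0.0137
```

Emit:
{"api": "move_arm", "payload": {"increments": [[0, -0.2, 0.05, 0, 1], [0, -0.4, 0.1, 0, 1], [0, -0.6, 0.1, 0, 1], [0, -0.6, 0.1, 0, 1]]}}

```text
t: 9.5
tool_pos: [0.5497, 0.2053, 0.2022]
tool_rot: [-3.139, -0.102, 0.0]
contact_force: [0.4, 0.1, -2.9]
opening: 0.0134
```

```bash
python3 - <<'E'
from h import *
go(.5525,.1745,.255,3.7)
shot('wrist','w9.png');shot('scene','s9.png')
go(.5525,.1745,.255,3.7)
def z(f,x,y):
    im=cv2.imread(f'pics/{f}.png')[y:y+80,x:x+160]; return cv2.resize(im,None,fx=5,fy=5,interpolation=cv2.INTER_CUBIC)
cv2.imwrite('pics/z9.png',np.vstack([z('w9',180,170)[:300],z('s9',200,150)[:300]]))
E
```

```text
t 9.5 yaw 3.74 pos [0.5497 0.2053 0.2022] F [ 0.44  0.14 -2.92] inc cm [ 0.08  3.09 -5.28] twist 0.04
t 9.6 yaw 3.74 pos [0.5497 0.2053 0.2022] F [-0.42  0.88 -2.77] inc cm [ 0.08  3.08 -5.28] twist 0.04
```

View pics/z9.png

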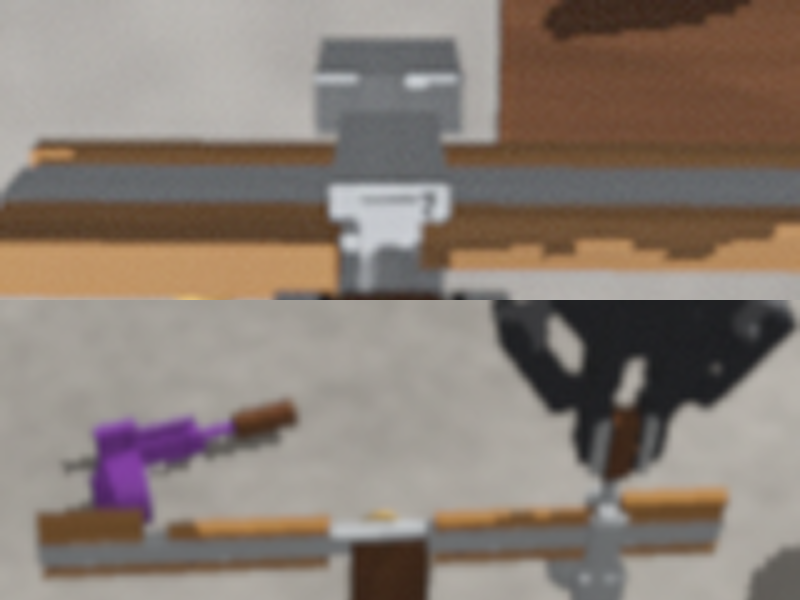

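Emit:
{"api": "move_arm", "payload": {"increments": [[0, -0.1, 0.1, 0, 1], [0, -0.15, 0.2, 0, 1], [0, -0.15, 0.3, 0, 1], [0, -0.15, 0.4, 0, 1], [0, -0.15, 0.4, 0, 1]]}}

```text
t: 10.22
tool_pos: [0.5496, 0.2066, 0.1982]
tool_rot: [-3.14, -0.102, 0.0]
contact_force: [-0.4, 0.1, -3.1]
opening: 0.0136
```

Emit:
{"api": "move_arm", "payload": {"increments": [[0, 0, 0.1, 0, 1], [0, 0, 0.2, 0, 1], [0, 0, 0.3, 0, 1], [0, 0, 0.3, 0, 1]]}}

```text
t: 10.72
tool_pos: [0.5497, 0.2066, 0.1953]
tool_rot: [-3.14, -0.102, -0.0]
contact_force: [-0.6, 0.6, -1.1]
opening: 0.0131
```

```bash
python3 - <<'E'
from h import *
go(.5525,.1745,.255,3.7)
shot('wrist','w10.png');shot('scene','s10.png')
go(.5525,.1745,.255,3.7)
def z(f,x,y):
    im=cv2.imread(f'pics/{f}.png')[y:y+80,x:x+160]; return cv2.resize(im,None,fx=5,fy=5,interpolation=cv2.INTER_CUBIC)
cv2.imwrite('pics/z10.png',np.vstack([z('w10',180,170)[:300],z('s10',200,150)[:300]]))
E
```

```text
t 10.725 yaw 3.74 pos [0.5497 0.2066 0.1953] F [-0.61  0.65 -1.1 ] inc cm [ 0.07  3.22 -5.97] twist 0.04
t 10.825 yaw 3.74 pos [0.5497 0.2066 0.1954] F [ 0.32  0.58 -1.12] inc cm [ 0.07  3.23 -5.96] twist 0.04
```

View pics/z10.png

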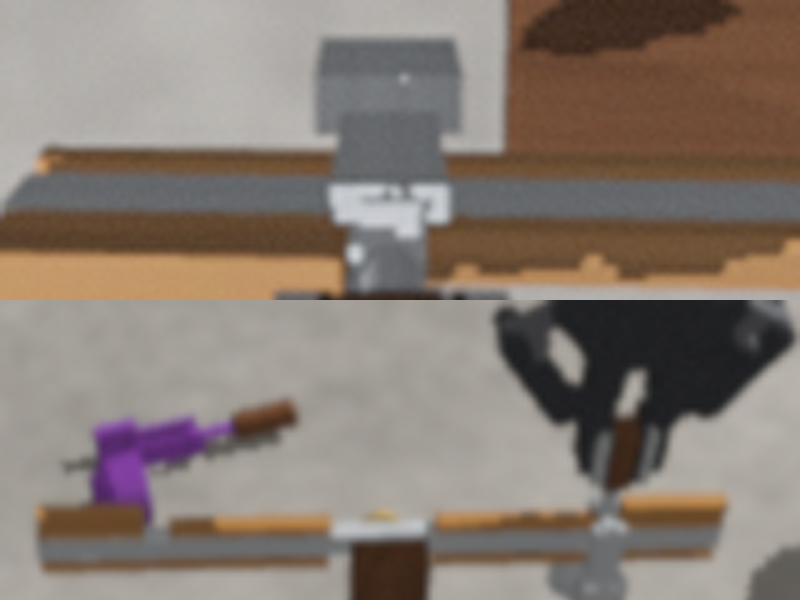

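Emit:
{"api": "move_arm", "payload": {"increments": [[0, 0, 0.1, 0, 1], [0, 0, 0.2, 0, 1], [0, 0, 0.3, 0, 1], [0, 0, 0.35, 0, 1], [0, 0, 0.35, 0, 1]]}}

```text
t: 11.45
tool_pos: [0.5497, 0.2067, 0.1918]
tool_rot: [-3.14, -0.103, -0.0]
contact_force: [-0.3, 1.4, -0.5]
opening: 0.0129
```

```bash
python3 - <<'E'
from h import *
go(.5525,.1745,.255,3.7)
shot('scene','s11.png')
go(.5525,.1745,.255,3.7)
E
```

```text
t 11.45 yaw 3.74 pos [0.5497 0.2067 0.1918] F [-0.26  1.38 -0.5 ] inc cm [ 0.07  3.23 -6.32] twist 0.04
t 11.5 yaw 3.74 pos [0.5497 0.2066 0.1919] F [-0.85  1.43  0.61] inc cm [ 0.07  3.22 -6.31] twist 0.04
```

Emit:
{"api": "move_arm", "payload": {"increments": [[0, 0, 0, 0, 1.5], [0, 0, 0, 0, 1.8], [0, 0, 0, 0, 2.4], [0, 0, 0, 0, 3.2], [0, 0, 0, 0, 3.2]]}}

```text
t: 12.12
tool_pos: [0.5497, 0.2065, 0.1918]
tool_rot: [3.14, 0.102, 0.0]
contact_force: [-0.5, -0.7, 0.6]
opening: 0.0321
```

```bash
python3 - <<'E'
from h import *
go(.5525,.1745,.255,3.7)
shot('wrist','w12.png');shot('scene','s12.png')
def z(f,x,y):
    im=cv2.imread(f'pics/{f}.png')[y:y+80,x:x+160]; return cv2.resize(im,None,fx=5,fy=5,interpolation=cv2.INTER_CUBIC)
cv2.imwrite('pics/z12.png',np.vstack([z('w12',180,170)[:300],z('s12',200,150)[:300]]))
E
```

```text
t 12.125 yaw 3.73 pos [0.5497 0.2065 0.1918] F [-0.48 -0.74  0.63] inc cm [ 0.07  3.21 -6.32] twist 0.03
```

View pics/z12.png

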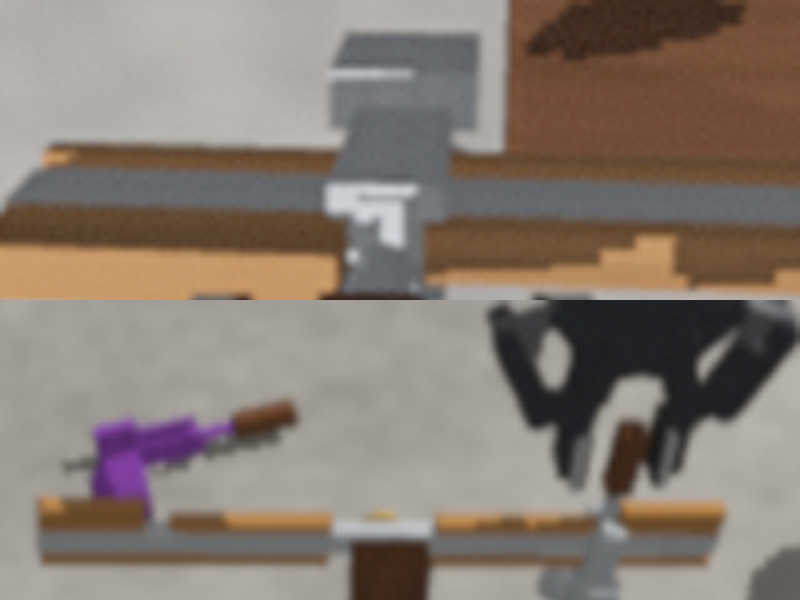

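Emit:
{"api": "move_arm", "payload": {"increments": [[0, 0, 0, 0, 4.4], [0, 0, -0.5, 0, 4.4], [0, 0, -3, 0, 4.4], [0, 0, -8, 0, 4.4], [0, 0, -13, 0, 4.4]]}}

```text
t: 12.85
tool_pos: [0.5494, 0.2065, 0.3232]
tool_rot: [3.14, 0.102, -0.001]
contact_force: [0.6, 0.3, 0.0]
opening: 0.0441
```

```bash
python3 - <<'E'
from h import *
shot('scene','s13.png'); go(.4765,-.2905,.32,-1.7); 
def z(f,x,y):
    im=cv2.imread(f'pics/{f}.png')[y:y+120,x:x+160]; return cv2.resize(im,None,fx=5,fy=5,interpolation=cv2.INTER_CUBIC)
cv2.imwrite('pics/z13.png',z('s13',200,130))
E
```

```text
t 12.9 yaw 3.74 pos [0.552  0.2072 0.3327] F [0.19 0.17 5.45] inc cm [-10.8   49.17   1.02] twist 5.44
```

View pics/z13.png

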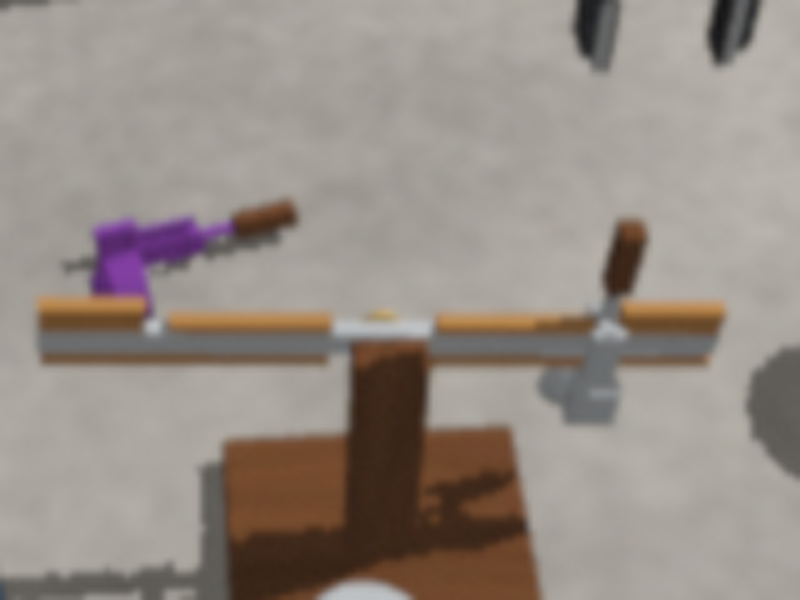

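The spoon hangs in the left notch beside the end block, and the bar is tipped left at about scene (322,200). Next is the strainer.

Emit:
{"api": "move_arm", "payload": {"increments": [[-1.2, 5, 0, 2, 4.4], [-2.5, 11, 0, 5.4, 4.4], [-3.8, 17, 0, 5.4, 4.4], [-5.1, 23, 0, 5.4, 4.4], [-6.4, 29, 0, 5.4, 4.4]]}}

```text
t: 13.52
tool_pos: [0.5042, -0.0888, 0.3223]
tool_rot: [3.141, -0.045, 0.002]
contact_force: [1.0, -0.2, 0.6]
opening: 0.0439
```

```bash
python3 - <<'E'
from h import *
go(.4765,-.2905,.26,-1.7)
E
```

```text
t 13.525 yaw -1.65 pos [ 0.5042 -0.0888  0.3223] F [ 1.03 -0.2   0.62] inc cm [-2.19 20.24  6.23] twist 0.05
```

Emit:
{"api": "move_arm", "payload": {"increments": [[-0.7, 6, 0, 0, 4.4], [-1.4, 12, 1, 0, 4.4], [-2.1, 17, 3, 0, 4.4], [-2.2, 20, 6, 0, 4.4], [-2.2, 20.2, 6.2, 0, 4.4]]}}

```text
t: 14.15
tool_pos: [0.4753, -0.2891, 0.2569]
tool_rot: [-3.138, 0.05, 0.006]
contact_force: [0.9, 0.2, -0.9]
opening: 0.0443
```

```bash
python3 - <<'E'
from h import *
go(.4765,-.2905,.26,-1.7)
shot('wrist','w14.png');shot('scene','s14.png')
go(.4765,-.2905,.172,-1.7)
def z(f,x,y):
    im=cv2.imread(f'pics/{f}.png')[y:y+80,x:x+80]; return cv2.resize(im,None,fx=5,fy=5,interpolation=cv2.INTER_CUBIC)
cv2.imwrite('pics/z14.png',np.hstack([z('w14',220,160),z('s14',80,130)]))
w=load('w14');
print(proj(w,np.array([.4762,-.2906,.192])),proj(w,np.array([.4762,-.2906,.172])))
E
```

```text
t 14.15 yaw -1.83 pos [ 0.4753 -0.2891  0.2569] F [ 0.89  0.23 -0.91] inc cm [ 0.12  0.14 -0.32] twist -0.13
t 14.25 yaw -1.69 pos [ 0.4768 -0.2881  0.2598] F [ 0.36  0.89 -0.05] inc cm [-0.02  0.25  8.78] twist 0.01
[260.54675647 211.62101773] [260.40202339 202.57631442]
```

View pics/z14.png

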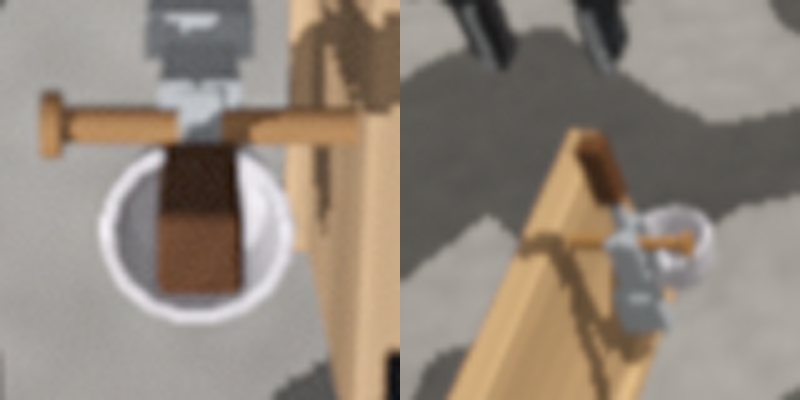

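Emit:
{"api": "move_arm", "payload": {"increments": [[0, 0.1, 3, 0, 4.4], [0, 0.1, 6, 0, 4.4], [0, 0.1, 8.5, 0, 4.4], [0, 0.1, 8.7, 0, 4.4], [0, 0.1, 8.7, 0, 4.4]]}}

```text
t: 14.88
tool_pos: [0.4779, -0.2891, 0.1748]
tool_rot: [3.14, -0.044, 0.004]
contact_force: [0.4, -0.7, -0.4]
opening: 0.0438
```

```bash
python3 - <<'E'
from h import *
go(.477,-.2900,.172,-1.7)
E
```

```text
t 14.875 yaw -1.59 pos [ 0.4779 -0.2891  0.1748] F [ 0.39 -0.72 -0.36] inc cm [-0.09  0.09  0.28] twist 0.11
```

Emit:
{"api": "move_arm", "payload": {"increments": [[-0.05, 0.1, 0.1, 0, 2.5], [-0.05, 0.1, 0.1, 0, 1], [-0.05, 0.1, 0.1, 0, 1], [-0.05, 0.1, 0.1, 0, 1], [-0.05, 0.1, 0.1, 0, 1]]}}

```text
t: 15.5
tool_pos: [0.4769, -0.2904, 0.1732]
tool_rot: [3.141, -0.046, 0.003]
contact_force: [0.1, 2.1, 5.3]
opening: 0.0136
```

```bash
python3 - <<'E'
from h import *
go(.477,-.2900,.172,-1.7);print(sensors.get_obs()['opening'])
E
```

```text
t 15.5 yaw -1.67 pos [ 0.4769 -0.2904  0.1732] F [0.08 2.07 5.35] inc cm [ 0.01 -0.05  0.12] twist 0.03
0.013619337885658408
```

Emit:
{"api": "move_arm", "payload": {"increments": [[0, 0, -1, 0, 1], [0, 0, -3, 0, 1], [0, 0, -6, 0, 1], [0, 0, -10, 0, 1], [0, 0, -13, 0, 1]]}}

```text
t: 16.12
tool_pos: [0.4764, -0.2905, 0.3048]
tool_rot: [3.14, -0.046, 0.003]
contact_force: [0.4, -0.9, -2.4]
opening: 0.0132
```

Emit:
{"api": "move_arm", "payload": {"increments": [[0, 0, -3, 0, 1], [0, 0, -4, 0, 1], [0, 0, -4, 0, 1]]}}

```text
t: 16.5
tool_pos: [0.4764, -0.2904, 0.3425]
tool_rot: [3.14, -0.046, 0.001]
contact_force: [0.7, 0.1, -3.2]
opening: 0.0132
```

```bash
python3 - <<'E'
from h import *
go(.558+.075*.064-.001,.0995-.075,.345,3.7);print(sensors.get_obs()['opening'])
E
```

```text
t 16.5 yaw -1.67 pos [ 0.4764 -0.2904  0.3425] F [ 0.73  0.1  -3.24] inc cm [  7.62 -31.72  -0.27] twist -5.37
0.013233271393682616
```

Emit:
{"api": "move_arm", "payload": {"increments": [[1.2, -5, 0, -2, 1], [2.6, -11, 0, -5.4, 1], [4.1, -17, 0, -5.4, 1], [5.5, -23, 0, -5.4, 1], [6.7, -28, 0, -5.4, 1]]}}

```text
t: 17.12
tool_pos: [0.5509, -0.01, 0.3396]
tool_rot: [-3.139, -0.104, 0.005]
contact_force: [0.4, 0.2, -1.6]
opening: 0.0134
```

Emit:
{"api": "move_arm", "payload": {"increments": [[0.4, -2, 0, 0, 1], [0.6, -3.5, 0, 0, 1], [0.6, -3.7, 0, 0, 1], [0.6, -3.7, 0, 0, 1]]}}

```text
t: 17.62
tool_pos: [0.5548, 0.024, 0.3416]
tool_rot: [3.139, 0.1, -0.0]
contact_force: [0.3, 0.2, -2.6]
opening: 0.0135
```

```bash
python3 - <<'E'
from h import *
go(.562,.0245,.265,3.7);print(sensors.get_obs()['opening'])
E
```

```text
t 17.625 yaw 3.66 pos [0.5548 0.024  0.3416] F [ 0.33  0.2  -2.65] inc cm [ 0.72 -0.01  7.66] twist -0.04
0.013526511012359601
```

Emit:
{"api": "move_arm", "payload": {"increments": [[0.7, 0, 2, 0, 1], [0.7, 0, 4.5, 0, 1], [0.7, 0, 6.8, 0, 1], [0.7, 0, 7.2, 0, 1], [0.7, 0, 7.2, 0, 1]]}}

```text
t: 18.25
tool_pos: [0.5619, 0.025, 0.2693]
tool_rot: [3.14, 0.101, -0.001]
contact_force: [0.8, 0.5, -1.8]
opening: 0.0137
```

Emit:
{"api": "move_arm", "payload": {"increments": [[0, 0, 0.5, 0, 1], [0, 0, 0.9, 0, 1], [0, 0, 0.9, 0, 1]]}}

```text
t: 18.62
tool_pos: [0.5618, 0.0255, 0.2606]
tool_rot: [-3.14, -0.102, 0.0]
contact_force: [-0.4, 0.4, -3.0]
opening: 0.0134
```

```bash
python3 - <<'E'
from h import *
go(.562,.0245,.265,3.7)
shot('wrist','w15.png');shot('scene','s15.png')
go(.562,.0245,.265,3.7)
def z(f,x,y):
    im=cv2.imread(f'pics/{f}.png')[y:y+80,x:x+80]; return cv2.resize(im,None,fx=5,fy=5,interpolation=cv2.INTER_CUBIC)
cv2.imwrite('pics/z15.png',np.hstack([z('w15',220,160),z('s15',215,140)]))
E
```

```text
t 18.625 yaw 3.74 pos [0.5618 0.0255 0.2606] F [-0.37  0.44 -2.96] inc cm [ 0.01  0.1  -0.44] twist 0.04
t 18.725 yaw 3.74 pos [0.562  0.0255 0.261 ] F [ 0.12  0.06 -3.  ] inc cm [-0.01  0.1  -0.4 ] twist 0.04
```

View pics/z15.png

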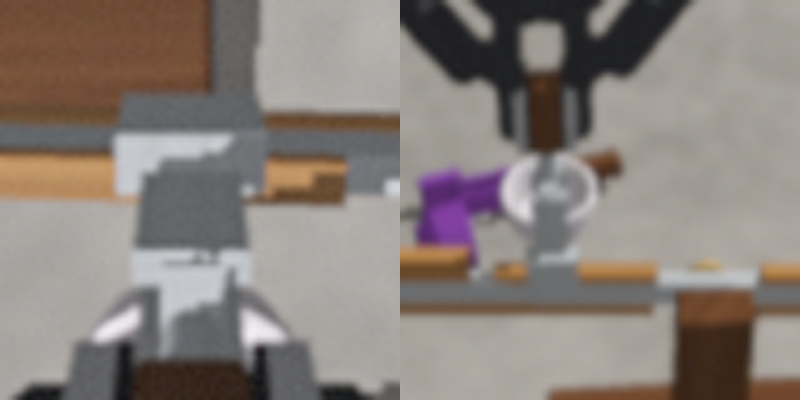

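```bash
python3 - <<'E'
from h import *
w=load('w15')
P=lambda x,y,z:plane(w,220+x/5-.5,160+y/5-.5,z).round(4)
print('leg',P(192,249,.2196),'cw',P(191,132,.2156-.030))
for x,a,b,z in((60,152,197,.159),(100,153,198,.1595),(300,160,203,.161)):print('run',P(x,a,z),P(x,b,z))
print('notch wall',P(347,182,.1615))
E
```

```text
leg [0.5743 0.0265 0.2196] cw [0.5805 0.0271 0.1856]
run [0.5675 0.0496 0.159 ] [0.559  0.0493 0.159 ]
run [0.5679 0.0424 0.1595] [0.5595 0.0421 0.1595]
run [0.5694 0.0071 0.161 ] [0.5614 0.0064 0.161 ]
notch wall [ 0.566  -0.0015  0.1615]
```

Emit:
{"api": "move_arm", "payload": {"increments": [[0.05, 0, 1, 0, 1], [0.05, 0, 2.2, 0, 1], [0.05, 0, 3.4, 0, 1], [0.05, 0, 4.4, 0, 1], [0.05, 0, 4.7, 0, 1]]}}

```text
t: 19.35
tool_pos: [0.5619, 0.0255, 0.2124]
tool_rot: [-3.14, -0.102, 0.003]
contact_force: [-0.1, -0.9, -1.8]
opening: 0.0131
```

Emit:
{"api": "move_arm", "payload": {"increments": [[0, 0, 0.1, 0, 1], [0, 0, 0.2, 0, 1], [0, 0, 0.3, 0, 1], [0, 0, 0.4, 0, 1], [0, 0, 0.4, 0, 1]]}}

```text
t: 19.98
tool_pos: [0.5625, 0.0255, 0.2098]
tool_rot: [3.14, 0.102, 0.0]
contact_force: [-0.5, -0.3, -1.9]
opening: 0.0138
```

```bash
python3 - <<'E'
from h import *
go(.562,.0245,.265,3.7)
shot('wrist','w16.png');shot('scene','s16.png')
go(.562,.0245,.265,3.7)
def z(f,x,y):
    im=cv2.imread(f'pics/{f}.png')[y:y+80,x:x+160]; return cv2.resize(im,None,fx=5,fy=5,interpolation=cv2.INTER_CUBIC)
cv2.imwrite('pics/z16.png',np.vstack([z('w16',180,170)[:300],z('s16',200,150)[:300]]))
E
```

```text
t 19.975 yaw 3.74 pos [0.5625 0.0255 0.2098] F [-0.54 -0.28 -1.92] inc cm [-0.05  0.09 -5.52] twist 0.04
t 20.075 yaw 3.74 pos [0.5625 0.0255 0.2099] F [-0.3   0.08 -2.33] inc cm [-0.05  0.1  -5.51] twist 0.04
```

View pics/z16.png

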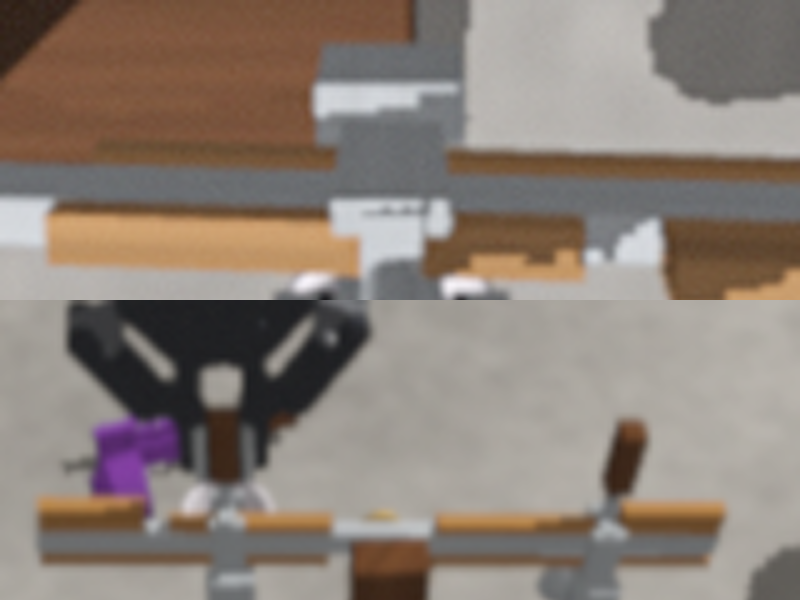

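Emit:
{"api": "move_arm", "payload": {"increments": [[0, 0.5, 0, 0, 1], [0, 1.0, 0, 0, 1], [0, 1.5, 0, 0, 1], [0, 2.0, 0, 0, 1], [0, 2.5, 0, 0, 1]]}}

```text
t: 20.7
tool_pos: [0.5641, 0.0001, 0.2099]
tool_rot: [3.14, 0.102, 0.0]
contact_force: [0.7, 0.5, -1.8]
opening: 0.0137
```

Emit:
{"api": "move_arm", "payload": {"increments": [[0, 0.2, 0, 0, 1], [0, 0.4, 0, 0, 1], [0, 0.6, 0, 0, 1], [0, 0.7, 0, 0, 1], [0, 0.7, 0, 0, 1]]}}

```text
t: 21.32
tool_pos: [0.5644, -0.0066, 0.2096]
tool_rot: [3.14, 0.102, -0.001]
contact_force: [-0.2, 0.1, -2.8]
opening: 0.0133
```

```bash
python3 - <<'E'
from h import *
go(.562,.0245,.265,3.7)
shot('wrist','w17.png');shot('scene','s17.png')
go(.562,.0245,.265,3.7)
def z(f,x,y):
    im=cv2.imread(f'pics/{f}.png')[y:y+80,x:x+160]; return cv2.resize(im,None,fx=5,fy=5,interpolation=cv2.INTER_CUBIC)
cv2.imwrite('pics/z17.png',np.vstack([z('w17',180,170)[:300],z('s17',200,150)[:300]]))
E
```

```text
t 21.325 yaw 3.73 pos [ 0.5644 -0.0066  0.2096] F [-0.16  0.13 -2.82] inc cm [-0.04 -3.11 -5.54] twist 0.03
t 21.425 yaw 3.74 pos [ 0.5644 -0.0065  0.2096] F [-0.21 -0.62 -2.66] inc cm [-0.04 -3.1  -5.54] twist 0.04
```

View pics/z17.png

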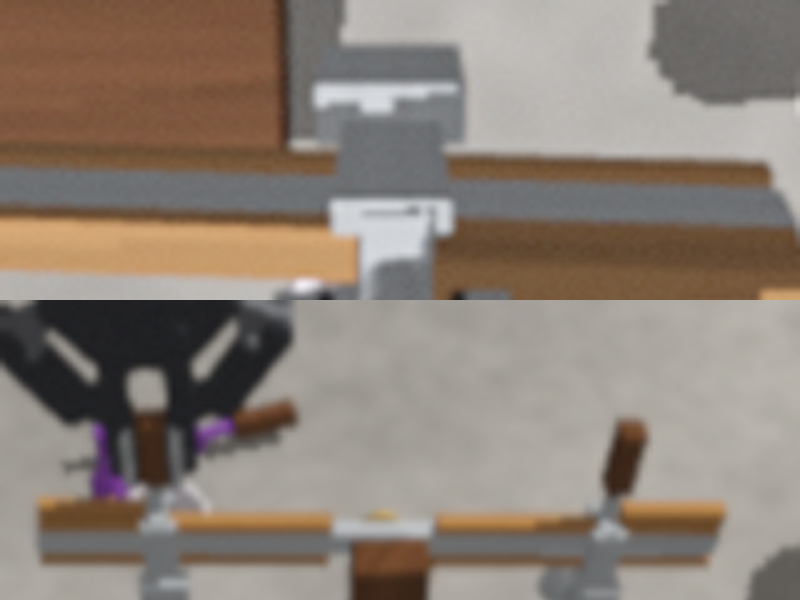

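Emit:
{"api": "move_arm", "payload": {"increments": [[0, 0.05, 0.15, 0, 1], [0, 0.05, 0.3, 0, 1], [0, 0.05, 0.45, 0, 1], [0, 0.05, 0.6, 0, 1], [0, 0.05, 0.6, 0, 1]]}}

```text
t: 22.05
tool_pos: [0.5646, -0.0071, 0.2038]
tool_rot: [3.14, 0.102, 0.0]
contact_force: [-0.9, -0.8, -1.1]
opening: 0.0134
```

Emit:
{"api": "move_arm", "payload": {"increments": [[0, 0, 0.15, 0, 1], [0, 0, 0.3, 0, 1], [0, 0, 0.45, 0, 1], [0, 0, 0.5, 0, 1], [0, 0, 0.5, 0, 1]]}}

```text
t: 22.68
tool_pos: [0.5647, -0.007, 0.1989]
tool_rot: [3.14, 0.102, 0.001]
contact_force: [-0.5, -1.8, 0.0]
opening: 0.0134
```

```bash
python3 - <<'E'
from h import *
go(.562,.0245,.265,3.7)
shot('wrist','w18.png');shot('scene','s18.png')
go(.562,.0245,.265,3.7)
def z(f,x,y):
    im=cv2.imread(f'pics/{f}.png')[y:y+80,x:x+160]; return cv2.resize(im,None,fx=5,fy=5,interpolation=cv2.INTER_CUBIC)
cv2.imwrite('pics/z18.png',np.vstack([z('w18',180,170)[:300],z('s18',200,150)[:300]]))
E
```

```text
t 22.675 yaw 3.74 pos [ 0.5647 -0.007   0.1989] F [-0.46 -1.79  0.01] inc cm [-0.06 -3.16 -6.61] twist 0.04
t 22.775 yaw 3.74 pos [ 0.5647 -0.007   0.199 ] F [-1.   -1.45  0.04] inc cm [-0.06 -3.16 -6.6 ] twist 0.04
```

View pics/z18.png

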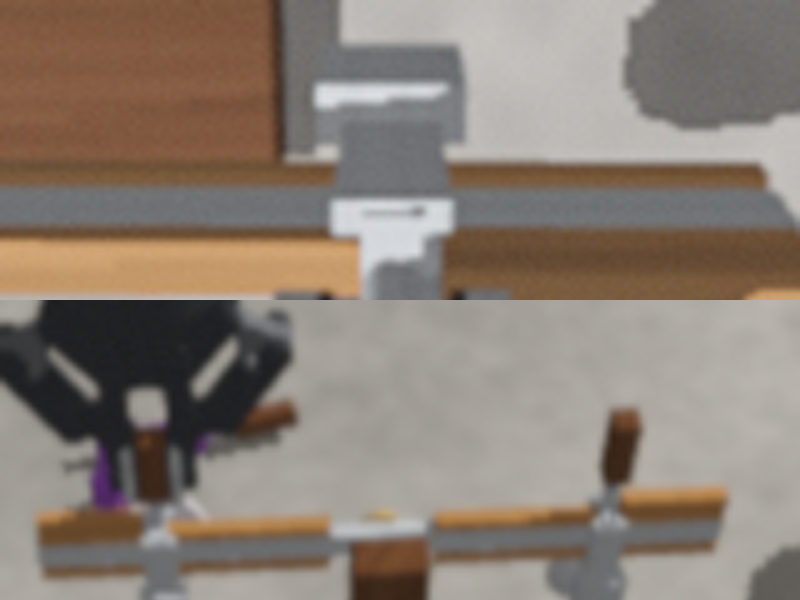

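Emit:
{"api": "move_arm", "payload": {"increments": [[0, 0, 0, 0, 1.5], [0, 0, 0, 0, 1.8], [0, 0, 0, 0, 2.4], [0, 0, 0, 0, 3.2], [0, 0, 0, 0, 4.2]]}}

```text
t: 23.4
tool_pos: [0.5646, -0.0069, 0.1988]
tool_rot: [-3.14, -0.102, 0.0]
contact_force: [-1.2, -0.4, -0.2]
opening: 0.0417
```

```bash
python3 - <<'E'
from h import *
go(.562,.0245,.265,3.7)
shot('wrist','w19.png');shot('scene','s19.png')
go(.562,.0245,.265,3.7)
def z(f,x,y):
    im=cv2.imread(f'pics/{f}.png')[y:y+80,x:x+160]; return cv2.resize(im,None,fx=5,fy=5,interpolation=cv2.INTER_CUBIC)
cv2.imwrite('pics/z19.png',np.vstack([z('w19',180,170)[:300],z('s19',200,150)[:300]]))
E
```

```text
t 23.4 yaw 3.74 pos [ 0.5646 -0.0069  0.1988] F [-1.19 -0.35 -0.24] inc cm [-0.05 -3.15 -6.62] twist 0.04
t 23.5 yaw 3.74 pos [ 0.5645 -0.0069  0.1988] F [-0.44 -0.62 -0.36] inc cm [-0.05 -3.15 -6.62] twist 0.04
```

View pics/z19.png

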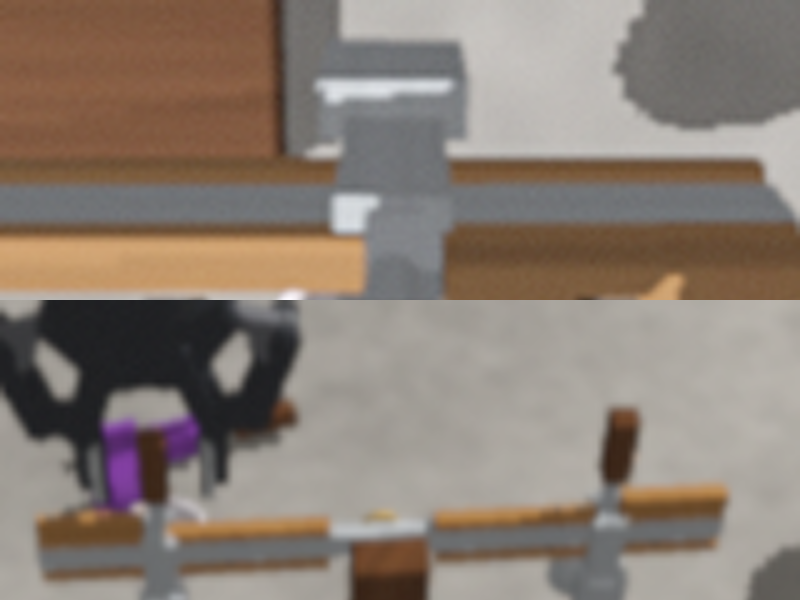

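Emit:
{"api": "move_arm", "payload": {"increments": [[0, 0, -0.5, 0, 4.2], [0, 0, -2, 0, 4.2], [0, 0, -5, 0, 4.2], [0, 0, -9, 0, 4.2], [0, 0, -13, 0, 4.2]]}}

```text
t: 24.12
tool_pos: [0.5646, -0.0069, 0.3314]
tool_rot: [3.14, 0.102, 0.002]
contact_force: [0.3, 0.2, 0.4]
opening: 0.042
```

Emit:
{"api": "move_arm", "payload": {"increments": [[-6, 0, -2, 0, 4.2], [-12, 0, -2, 0, 4.2], [-12, 0, -2, 0, 4.2], [-12, 0, -2, 0, 4.2], [-12, 0, -2, 0, 4.2]]}}

```text
t: 24.75
tool_pos: [0.4457, -0.0148, 0.3492]
tool_rot: [-3.14, -0.103, -0.0]
contact_force: [-0.1, 0.5, 0.4]
opening: 0.0425
```

```bash
python3 - <<'E'
from h import *
s=shot('scene','s20.png');t=shot('top','t20.png')
im=cv2.imread('pics/s20.png')[130:250,200:360];cv2.imwrite('pics/z20.png',cv2.resize(im,None,fx=5,fy=5,interpolation=cv2.INTER_CUBIC))
go(.562,.0245,.265,3.7)
E
```

```text
t 24.85 yaw 3.75 pos [ 0.4456 -0.0148  0.3487] F [ 0.22 -1.07  0.2 ] inc cm [11.88 -3.16  8.36] twist 0.05
```

View pics/z20.png

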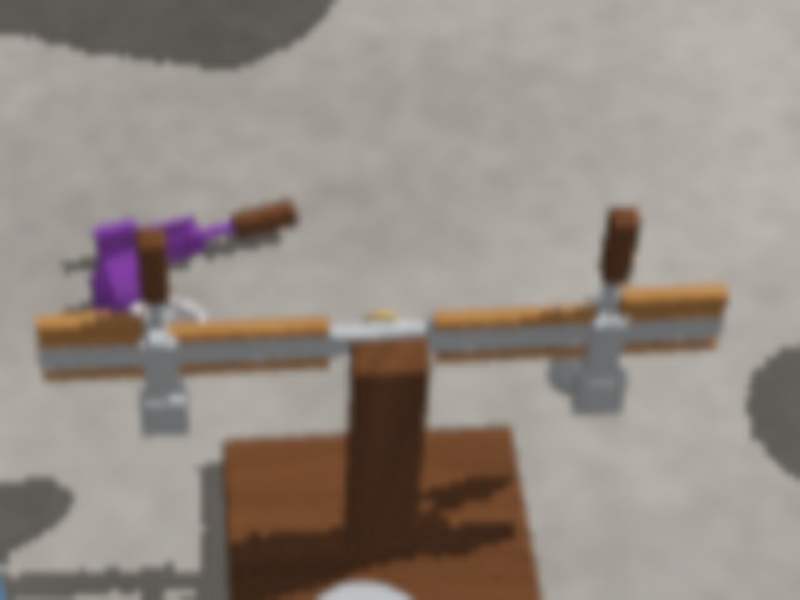

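View pics/t20.png

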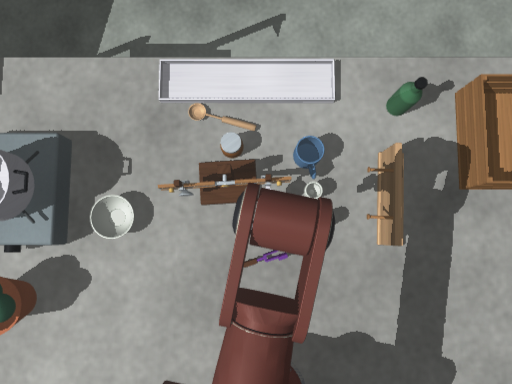

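The bar is level again: its tips in the scene view are at rows 187.4 and 193.6, against 187.6 and 193.6 at the start. Both rods sit in their notches and the bystanders have not moved.

```bash
python3 -c "
from h import *
print(order.finish_job(), sensors.get_obs()['t'])"
```

```text
the job is handed in; nothing more can be done
the job is handed in; nothing more can be done
```

I hung the spoon in the left notch and the strainer in the right notch, and the bar came back level. I handed the job in at about 25 s of the 72 s allowed; no verdict is reported.

- **Spoon:** I lifted it off the board, landed it on the left run, slid it outward and lowered it into the notch, about 108 mm from the pivot. After I opened the jaws, the picture showed its rod in the notch beside the end block.
- **Strainer:** I hung it the same way in the right notch, about 107 mm out.
- **Last checks:** The scene picture shows both rods in their notches. The bar's end rows match the starting picture to within about 0.2 pixel. The gripper was clear of everything, and the bystanders I could see were unmoved. The top view of the purple look-alike, the shaker and the right notch was partly blocked by the arm.
- **Forces:** In the readings after each move, the wrist force during landing, sliding and lowering stayed within about 3 N. I could not read the contact force on the bar directly.
- **Disagreements:** The height I triangulated for the spoon's rod was 4 to 16 mm or more above the one worked out from the arm's pose. I used the arm's pose, and the force at contact agreed with it.

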